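Fit up the posts of a stepped stand in order of height

ROBOT

A 6-joint arm with a two-finger parallel gripper is mounted at the origin on the work surface. World frame = base frame: x ahead of the robot, y to its left, z up, the work surface at z = 0. Lengths are in mm, angles in rad, forces in N, time in s.
With the tool pointing down it reaches from about 275 to 750 mm from the base axis. Payload 10.2 kg.
Tool frame: the origin (TCP) lies midway between the tips of the shut fingers; the grasp point (between the pads) lies 19 mm behind it (ctrl.pinch_z is the distance from the TCP to the grasp point, in mm); x points along the fingers, z is the direction in which the jaws open and shut, and the axes are right-handed (so a half turn about x gives the same grasp; the last joint's range is limited). The gripper opens to 85 mm and grips with 20 to 120 N. Pads are 22 mm wide; open, the fingers measure 114 mm over their backs; the gripper's body (76 mm by 85 mm) begins 54 mm behind the grasp point. The pads swing forward as they close: fully open they stand 13 mm farther back than shut.
Start: joints at [-1.386, 0.313, 1.498, -0, 1.331, -0.223], TCP at [208.198, -481.959, 195.294] pointing down, gripper open.
Joint ranges: [-2.94, 2.94], [-0.97, 2.17], [0.19, 2.56], [-1.23, 4.37], [0.02, 3.11], [-2.88, 2.88]. Speed limits (rad/s): [2.39, 2.39, 3.01, 3.14, 3.14, 3.14].

INTERFACE

Orientations are given as a unit quaternion [w, x, y, z].
In Python, from rig import ctrl, capture, workorder, nets gives the robot as it stands. The module is installed in compiled form; this text tells all that it offers.
- The arm moves only by the tool send_rows, never from a script. Its argument "rows" is text: rows parted by semicolons, each of 5 numbers parted by spaces: the opening, from 0 (shut) to 1 (fully open), then the shift along the tool's x, y, z in cm, then the turn about the tool's x in units of 5 degrees (1.0 is 5 degrees). In form: grip x y z yaw; .... A call has 1 to 12 rows; each row is the pose to reach, as a shift and turn from the pose commanded when the call began, along the tool's axes at that moment; what a row does not reach only later rows make up. A row lasts 1/10 s, in which the tool goes at most 50 mm and 8.59 degrees, less where a joint would pass 70% of its speed; a pose out of reach is approached as far as the arm can. A call with a gripper value outside its range is refused whole. The fingers move at their own pace and stop on an object; "grip_force" is the grip in N (left out, the last holds). Time passes only in rows, so rows that repeat a pose let the fingers close. It gives the time, the measured TCP pose, the force and the opening at its end, in the units of the state.
- ctrl.sense(): the state, without advancing time (a new reading comes with each control period).
- capture(name): name is "scene" or "top"; returns a dict with "pixels" (400x640x3 uint8, red, green, blue), "intrinsics" (3x3 intrinsics, pixels), "view" (4x4, takes a point from world to camera coordinates). Camera axes: x right, y down, z forward; pixel columns grow to the right and rows downward; lengths in mm; the calibration is good to about 2 mm. A picture is of the moment at which its call begins. There is no depth.
- workorder.finish_job(): hands the job in, once; it reports no verdict.
Trained networks look in a picture, given as the dict that the camera call returned (one of the last four; its "shot" number tells which), for a name from the list of things; names that differ only in an ending like _2 or _b are one class to them, and where a whole thing is asked for, a point or a joint stands for the part that bears it (a point fixed in the world has none). Each returns a list of dicts, best first, with "confidence" (0 to 1); they miss things now and then, are a little off and sometimes report something else, mostly with a low value. They report only what shows in the picture. A call takes as long as a camera call.
- nets.boxes_of(picture, target): "location" ([x, y, z] in mm, in world coordinates, good to about 4 mm: the middle of the surface that is visible of it).
- nets.spot_point(picture, target): "location" ([x, y, z] in mm, in world coordinates, good to about 4 mm: a listed point, or the origin of a listed thing).
The state is a dict: "time_s": time; "joints": joint angles; "dq": joint speeds; "tau": joint torques, N m; "eef_pos": TCP position; "ee_rot": TCP orientation; "force": force on the tool from outside, world axes, zero at the start; "wrist_torque": the same for the moment, N m; "grip_width": opening from 0.0 (shut) to 1.0 (fully open).
Only numpy, scipy, OpenCV 4.12 (cv2) and the standard library are available. Lean on these libraries where they do the work, as an engineer would, in place of code of your own. Each camera call takes 0.05 s, during which the arm holds its last target.

TASK

Fit up the stepped stand ready for tack-welding: stand the four loose square-tube posts upright on the base bar, one on each soapstone square, centred and with their flat sides square to the bar, the tallest next to the tall end plate and stepping down in order of height to the shortest by the low toe plate. Set the posts down rather than drop them, let go of them all, and leave the welding magnet that lies among them where it is.

Things in the scene. Friction and masses are not known exactly. Their poses are not given: they have to be found in the camera images.
- post_a: the third tallest of four loose posts: a piece of dark square steel tube, 40 x 40 mm outside, 4 mm wall, 75 mm tall, open at both ends, bright bands at its ends; stands upright on the table at the start. About 315 g, +-30 %. Origin at the centre of its underside, z up along the tube, x and y square to its flat sides.
- post_b: the tallest of four loose posts: a piece of dark square steel tube, 40 x 40 mm outside, 4 mm wall, 125 mm tall, open at both ends, bright bands at its ends; stands upright on the table at the start. About 525 g, +-30 %. Origin at the centre of its underside, z up along the tube, x and y square to its flat sides.
- post_c: the shortest of four loose posts: a piece of dark square steel tube, 40 x 40 mm outside, 4 mm wall, 50 mm tall, open at both ends, bright bands at its ends; stands upright on the table at the start. About 210 g, +-30 %. Origin at the centre of its underside, z up along the tube, x and y square to its flat sides.
- post_d: the second tallest of four loose posts: a piece of dark square steel tube, 40 x 40 mm outside, 4 mm wall, 100 mm tall, open at both ends, bright bands at its ends; stands upright on the table at the start. About 420 g, +-30 %. Origin at the centre of its underside, z up along the tube, x and y square to its flat sides.
- mark_p: one of four alike white soapstone squares (50 mm, flat) in a row on the base bar, a fixed dark flat steel bar 470 x 70 mm, 8 mm thick. The letters say nothing of the order in the row. Origin at the square's centre on the bar's top face, 8 mm above the table; y lies along the bar (it may point to either end plate), x across it, z up.
- mark_q: one of four alike white soapstone squares (50 mm, flat) in a row on the base bar, a fixed dark flat steel bar 470 x 70 mm, 8 mm thick. The letters say nothing of the order in the row. Origin at the square's centre on the bar's top face, 8 mm above the table; y lies along the bar (it may point to either end plate), x across it, z up.
- mark_r: one of four alike white soapstone squares (50 mm, flat) in a row on the base bar, a fixed dark flat steel bar 470 x 70 mm, 8 mm thick. The letters say nothing of the order in the row. Origin at the square's centre on the bar's top face, 8 mm above the table; y lies along the bar (it may point to either end plate), x across it, z up.
- mark_s: one of four alike white soapstone squares (50 mm, flat) in a row on the base bar, a fixed dark flat steel bar 470 x 70 mm, 8 mm thick. The letters say nothing of the order in the row. Origin at the square's centre on the bar's top face, 8 mm above the table; y lies along the bar (it may point to either end plate), x across it, z up.
- tall_end: tall end plate welded upright across one end of the base bar (which end varies): dark steel, 70 mm wide, 8 thick, 150 high. Origin at the centre of its foot on the bar's top face, in line with the squares, whose centres lie 75, 150, 225 and 300 mm from it. At the other end, 375 mm away, the low toe plate, 25 mm high. Beyond each plate a fixture bolt, head 15 mm high, holds the bar to the table.
- magnet: bystander, to be left alone: a flat arrow-shaped welding magnet, red-painted steel cheeks, about 65 x 65 mm, 17 mm thick, lying on the table amid the posts. Origin at the centre of its underside. A mallet (44 mm high, left) and a wire brush (40 mm high, right) also lie on the table, at least 60 mm clear of posts and bar, out of the way.

How it is judged (in metres and radians):
At the end, for the whole second after the job is handed in: From tall end plate to toe plate stand the 125, 100, 75 and 50 mm posts, one per square: within 12 mm of its centre, foot on the bar (4 mm), upright (0.08 rad), sides square to the bar (0.15 rad), at rest and released ((horizontal distance between post_b and mark_p below 0.012 m or horizontal distance between post_b and mark_q below 0.012 m or horizontal distance between post_b and mark_r below 0.012 m or horizontal distance between post_b and mark_s below 0.012 m) and horizontal distance between post_b and tall_end between 0.055 and 0.095 m and height (world z) of post_b between 0.004 and 0.012 m and angle between each of post_b, post_d, post_a, post_c's own z axis and vertical below 0.08 rad and (angle between the x axis of post_b and the x axis of mark_p, either way round below 0.15 rad or angle between the x axis of post_b and the y axis of mark_p, either way round below 0.15 rad) and linear speed of each of post_b, post_d, post_a, post_c below 0.02 m/s and contact force between the fingers and post_b below 0.1 N and (horizontal distance between post_d and mark_p below 0.012 m or horizontal distance between post_d and mark_q below 0.012 m or horizontal distance between post_d and mark_r below 0.012 m or horizontal distance between post_d and mark_s below 0.012 m) and horizontal distance between post_d and tall_end between 0.13 and 0.17 m and height (world z) of post_d between 0.004 and 0.012 m and (angle between the x axis of post_d and the x axis of mark_p, either way round below 0.15 rad or angle between the x axis of post_d and the y axis of mark_p, either way round below 0.15 rad) and contact force between the fingers and post_d below 0.1 N and (horizontal distance between post_a and mark_p below 0.012 m or horizontal distance between post_a and mark_q below 0.012 m or horizontal distance between post_a and mark_r below 0.012 m or horizontal distance between post_a and mark_s below 0.012 m) and horizontal distance between post_a and tall_end between 0.205 and 0.245 m and height (world z) of post_a between 0.004 and 0.012 m and (angle between the x axis of post_a and the x axis of mark_p, either way round below 0.15 rad or angle between the x axis of post_a and the y axis of mark_p, either way round below 0.15 rad) and contact force between the fingers and post_a below 0.1 N and (horizontal distance between post_c and mark_p below 0.012 m or horizontal distance between post_c and mark_q below 0.012 m or horizontal distance between post_c and mark_r below 0.012 m or horizontal distance between post_c and mark_s below 0.012 m) and horizontal distance between post_c and tall_end between 0.28 and 0.32 m and height (world z) of post_c between 0.004 and 0.012 m and (angle between the x axis of post_c and the x axis of mark_p, either way round below 0.15 rad or angle between the x axis of post_c and the y axis of mark_p, either way round below 0.15 rad) and contact force between the fingers and post_c below 0.1 N); the robot touches nothing.
It fails at once if the magnet is pushed more than 25 mm out of its place (distance of magnet from where it was at the start of the episode above 0.025 m).
It fails at once if a post is dropped (falls free by more than about 25 mm) ((linear speed of post_b above 0.7 m/s and contact force between the fingers and post_b below 0.05 N) or (linear speed of post_d above 0.7 m/s and contact force between the fingers and post_d below 0.05 N) or (linear speed of post_a above 0.7 m/s and contact force between the fingers and post_a below 0.05 N) or (linear speed of post_c above 0.7 m/s and contact force between the fingers and post_c below 0.05 N)).
It also fails if it takes over 90 s, if anything falls off the work surface, if the arm or the gripper's body presses on something with over 40 N, if the wrist force passes 120 N, or if a joint passes its speed limit or range.

## Working session

There is one attempt and no reset: what is moved stays moved. The work goes in short steps, Python scripts to look and compute and a tool call to move; the robot and the scene stay as the last step left them, time stands still between calls to the robot, and variables do not carry over. Pictures are saved under pics/ and viewed, and the job is handed in when it is done.

Besides the shell and the picture viewer there is one more tool, called after "Emit:" as name(argument=value, ...) on one line, values as JSON. send_rows: Moves the arm, as the interface text tells. Its arguments: {"type":"object","properties":{"rows":{"type":"string"},"grip_force":{"type":"number"}},"required":["rows"]}

```bash
mkdir -p pics; cat > h.py <<'E'
import numpy as np, cv2
from rig import ctrl, capture, workorder, nets
def save(p,n): cv2.imwrite(f'pics/{n}.png',cv2.cvtColor(p['pixels'],cv2.COLOR_RGB2BGR))
def proj(p,X):
    c=p['view']@np.append(X,1); u=p['intrinsics']@c[:3]; return u[:2]/u[2]
def unproj(p,uv,z):
    R=p['view'][:3,:3];t=p['view'][:3,3]; C=-R.T@t
    d=R.T@np.linalg.inv(p['intrinsics'])@np.array([uv[0],uv[1],1]); return C+d*(z-C[2])/d[2]
E
python3 - <<'E'
from h import *
np.set_printoptions(precision=1,suppress=True)
s=ctrl.sense(); print(s['eef_pos'],s['ee_rot'],ctrl.pinch_z,s['time_s'])
for n in ['top','scene']:
    p=capture(n); save(p,n+'0'); print(n,-p['view'][:3,:3].T@p['view'][:3,3])
    for t in ['post_a','post_b','post_c','post_d','mark_p','tall_end','magnet']:
        for f in (nets.spot_point,):
            print(t,[(np.round(d['location'],0).tolist(),round(d['confidence'],2)) for d in f(p,t)])
E
```

```text
[ 208.1 -481.6  194.7] [ 0.6  0.4  0.6 -0.4] 18.700000000000003 0.0
top [ 454.7  -11.1 1044.6]
post_a [([456.0, -162.0, -3.0], 0.82), ([465.0, -281.0, -0.0], 0.8), ([427.0, 149.0, -2.0], 0.75), ([440.0, 318.0, 1.0], 0.56)]
post_b [([456.0, -162.0, -3.0], 0.82), ([465.0, -281.0, -0.0], 0.8), ([427.0, 149.0, -2.0], 0.75), ([440.0, 318.0, 1.0], 0.56)]
post_c [([456.0, -162.0, -3.0], 0.82), ([465.0, -281.0, -0.0], 0.8), ([427.0, 149.0, -2.0], 0.75), ([440.0, 318.0, 1.0], 0.56)]
post_d [([456.0, -162.0, -3.0], 0.82), ([465.0, -281.0, -0.0], 0.8), ([427.0, 149.0, -2.0], 0.75), ([440.0, 318.0, 1.0], 0.56)]
mark_p [([640.0, -147.0, 12.0], 0.67), ([652.0, 75.0, 9.0], 0.61), ([653.0, 5.0, 7.0], 0.58), ([647.0, -70.0, 6.0], 0.5)]
tall_end [([658.0, 154.0, 10.0], 0.9), ([651.0, 74.0, 8.0], 0.54)]
magnet [([429.0, 4.0, -1.0], 0.84), ([426.0, 149.0, 0.0], 0.26)]
scene [1274.5 -297.4  550.8]
post_a [([438.0, 324.0, 2.0], 0.83), ([464.0, -282.0, 1.0], 0.74), ([429.0, 146.0, 5.0], 0.7), ([452.0, -164.0, -1.0], 0.6), ([657.0, 149.0, 7.0], 0.28)]
post_b [([438.0, 324.0, 2.0], 0.83), ([464.0, -282.0, 1.0], 0.74), ([429.0, 146.0, 5.0], 0.7), ([452.0, -164.0, -1.0], 0.6), ([657.0, 149.0, 7.0], 0.28)]
post_c [([438.0, 324.0, 2.0], 0.83), ([464.0, -282.0, 1.0], 0.74), ([429.0, 146.0, 5.0], 0.7), ([452.0, -164.0, -1.0], 0.6), ([657.0, 149.0, 7.0], 0.28)]
post_d [([438.0, 324.0, 2.0], 0.83), ([464.0, -282.0, 1.0], 0.74), ([429.0, 146.0, 5.0], 0.7), ([452.0, -164.0, -1.0], 0.6), ([657.0, 149.0, 7.0], 0.28)]
mark_p [([638.0, -147.0, 9.0], 0.58), ([646.0, 4.0, 12.0], 0.51), ([644.0, -68.0, 10.0], 0.48), ([655.0, 77.0, 4.0], 0.43)]
tall_end [([653.0, 152.0, 9.0], 0.72), ([429.0, 149.0, 6.0], 0.35)]
magnet [([436.0, 6.0, -0.0], 0.73), ([638.0, -148.0, 9.0], 0.16)]
```

View pics/top0.png

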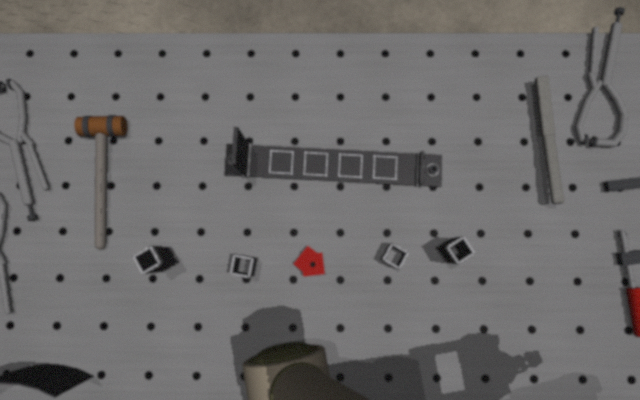

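View pics/scene0.png

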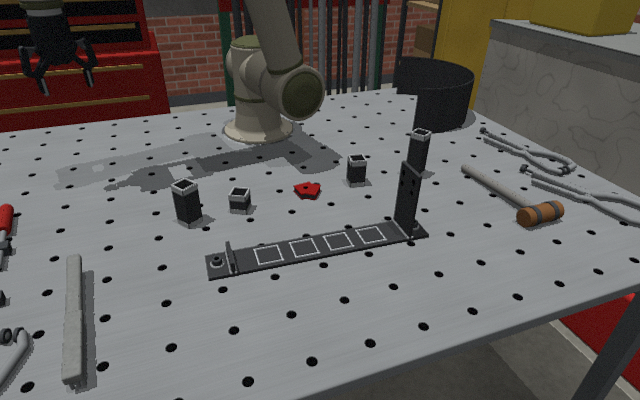

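The top view shows the bar at pixels (225–440, 130–187), with the tall plate at its left end (world +y) and the toe plate at its right. The posts are at (148,260) for the tallest (b), (242,265) for a, (395,256) for c and (459,250) for d. The magnet is at (311,262). Next I'll zoom in for precise corners.

```bash
python3 - <<'E'
from h import *
np.set_printoptions(precision=1,suppress=True)
p=capture('top'); im=cv2.cvtColor(p['pixels'],cv2.COLOR_RGB2BGR)
cs=[im[y-22:y+23,x-25:x+25] for x,y in [(150,260),(242,265),(395,256),(459,250)]]
z=np.hstack([cv2.resize(c,None,fx=4,fy=4,interpolation=cv2.INTER_CUBIC) for c in cs]); 
m=cv2.resize(im[125:195,220:420],None,fx=4,fy=4,interpolation=cv2.INTER_CUBIC)
cv2.imwrite('pics/z1.png',np.vstack([z,m]))
g=p['pixels'].min(axis=2)
t=(g>150).astype(np.uint8)
print(g[250:262,385:405])
mk=g[140:190,260:405]; print(mk[8:38,5:38][::3,::2])
E
```

```text
[[ 55  73 104 125 124 116 106 101  93  76  67  60  50  50  64  78  97 108
  121 131]
 [ 62  87 114 128 122 113 117 115 107  94  82  75  62  57  51  54  62  80
  101 115]
 [ 74 101 123 126 118 118 121 119 116 107  98  86  76  66  61  51  45  46
   69  86]
 [ 92 117 126 124 121 121 122 122 122 114 102  88  79  71  70  59  46  37
   46  58]
 [109 128 129 122 123 123 123 122 120 111  94  80  78  73  70  64  49  36
   36  55]
 [125 132 127 121 120 119 122 119 115 102  85  78  73  75  74  66  53  37
   40  75]
 [128 125 119 117 120 119 123 118 108  93  82  75  73  74  70  59  44  39
   62  98]
 [126 120 114 115 119 121 121 113 101  84  74  75  76  74  67  58  38  47
   74 113]
 [126 118 117 121 121 120 116 110  94  80  77  73  74  70  59  45  32  57
   97 126]
 [123 124 125 124 121 120 114 100  85  81  74  77  70  61  52  39  48  78
  114 133]
 [121 134 132 129 126 120 107  94  79  75  73  73  69  56  39  37  64  97
  128 133]
 [106 121 131 135 128 123 102  89  79  75  73  68  61  42  27  42  80 117
  136 136]]
[[ 62  65  66  74  70  66  67  66  68  67  69  69  67  65  67  69  70]
 [ 61  64  90 127 112 113 112 105 104 101 101 101 107 114 102  70  63]
 [ 60  59  94 111  68  61  63  63  66  65  66  68  66  96 110  66  61]
 [ 60  66  91 101  66  62  63  61  63  62  63  65  66  91  98  63  63]
 [ 62  64  99  98  62  62  63  62  63  67  67  63  65  99  94  62  64]
 [ 64  65 104  89  66  65  65  61  65  61  61  63  68 100  85  65  63]
 [ 64  70 111  94  64  65  64  61  64  64  61  67  73 112  92  65  62]
 [ 63  68 115  89  66  60  63  63  65  61  61  67  70 114  89  63  64]
 [ 63  71 107 107 109 104 111 113 113 110 102 104  99 118  91  63  67]
 [ 64  66  65  64  63  67  67  69  75  71  70  76  79  86  71  63  66]]
```

View pics/z1.png

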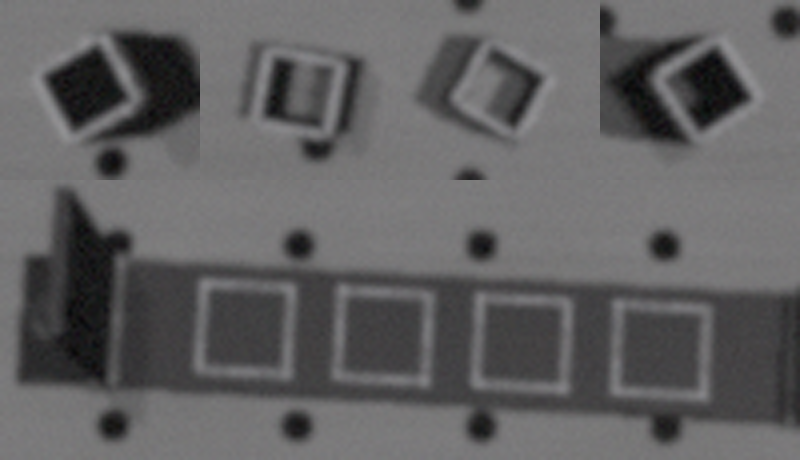

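```bash
cat >> h.py <<'E'
from scipy.optimize import minimize
from scipy.ndimage import map_coordinates
def sq(c,th,h,w,n=15):
    s=np.linspace(-1,1,n)*w/2; e=np.full(n,w/2)
    P=np.vstack([np.c_[s,e],np.c_[s,-e],np.c_[e,s],np.c_[-e,s]])
    R=np.array([[np.cos(th),-np.sin(th)],[np.sin(th),np.cos(th)]])
    return np.c_[P@R.T+c,np.full(len(P),h)]
def val(p,g,X):
    c=np.c_[X,np.ones(len(X))]@p['view'].T; u=c[:,:3]@p['intrinsics'].T; u=u[:,:2]/u[:,2:]
    return map_coordinates(g,[u[:,1],u[:,0]],order=1).mean()
def fitpost(p,xy,h,ths=np.radians(np.arange(0,90,6)),r=14):
    g=cv2.GaussianBlur(p['pixels'].min(axis=2).astype(float),(0,0),0.7)
    f=lambda v:-(2*val(p,g,sq(v[:2],v[2],h,36))-val(p,g,sq(v[:2],v[2],h,27))-val(p,g,sq(v[:2],v[2],h,45)))
    b=min(((f((xy[0]+dx,xy[1]+dy,t)),xy[0]+dx,xy[1]+dy,t) for dx in range(-r,r+1,3) for dy in range(-r,r+1,3) for t in ths))
    o=minimize(f,b[1:],method='Nelder-Mead',options=dict(initial_simplex=np.array(b[1:])+np.array([[0,0,0],[2,0,0],[0,2,0],[0,0,.05]]))); 
    return o.x,-o.fun
def fitmarks(p):
    g=cv2.GaussianBlur(p['pixels'].min(axis=2).astype(float),(0,0),0.7)
    def f(v,w=47):
        d=np.array([-np.sin(v[2]),np.cos(v[2])])
        return -sum(2*val(p,g,sq(v[:2]+d*k*75,v[2],8,w))-val(p,g,sq(v[:2]+d*k*75,v[2],8,w-9))-val(p,g,sq(v[:2]+d*k*75,v[2],8,w+9)) for k in(-1.5,-.5,.5,1.5))
    best=min((f((x,y,t)),x,y,t) for x in range(636,660,4) for y in range(-50,-20,4) for t in np.linspace(-.15,.15,11))
    return minimize(f,best[1:],method='Nelder-Mead',options=dict(initial_simplex=np.array(best[1:])+np.array([[0,0,0],[2,0,0],[0,2,0],[0,0,.03]])))
E
python3 - <<'E'
from h import *
np.set_printoptions(precision=2,suppress=True)
for n in ['top','scene']:
    p=capture(n)
    for t,xy,h in [('b',(439,321),125),('d',(465,-281),100),('a',(428,148),75),('c',(454,-163),50)]:
        x,f=fitpost(p,xy,h); print(n,t,x[:2],np.degrees(x[2]),f)
    o=fitmarks(p); v=o.x; print(v,o.fun,np.degrees(v[2]))
    d=np.array([-np.sin(v[2]),np.cos(v[2])]);print([np.round(v[:2]+d*k*75,1) for k in(1.5,.5,-.5,-1.5)])
s=ctrl.sense()
from scipy.spatial.transform import Rotation as R
q=s['ee_rot'];print(R.from_quat([q[1],q[2],q[3],q[0]]).as_matrix(),q)
E
```

```text
top b [441.98 319.98] 30.72467273271623 81.10019960037486
top d [ 464.17 -280.18] 31.965129956092355 78.1649279610441
top a [429.99 147.93] 78.6111854602909 64.71286121242885
top c [ 452.23 -162.3 ] 59.78134564934752 51.630401087364774
[647.42 -35.11  -0.05] -208.45371069687738 -2.80085267386642
[array([652.9,  77.3]), array([649.3,   2.3]), array([645.6, -72.6]), array([ 641.9, -147.5])]
scene b [440.24 321.68] 35.52169991650208 50.96597273750726
scene d [ 461.81 -277.21] 33.162608686386136 74.09389977716644
scene a [426.7  150.46] 76.34367526519362 57.95579225582428
scene c [ 448.55 -158.95] 63.946441442160065 73.82019929264403
[644.92 -32.82  -0.05] -400.0731935671789 -2.952226417920498
[array([650.7,  79.5]), array([646.9,   4.6]), array([643. , -70.3]), array([ 639.1, -145.2])]
[[-0.    0.92  0.4 ]
 [-0.    0.4  -0.92]
 [-1.   -0.    0.  ]] [ 0.59  0.39  0.59 -0.39]
```

```bash
cat >> h.py <<'E'
from scipy.spatial.transform import Rotation as Ro
def plan(*tg):
    s=ctrl.sense(); q=s['ee_rot']; M=Ro.from_quat([q[1],q[2],q[3],q[0]]).as_matrix(); p=np.array(s['eef_pos'])
    psi=np.degrees(np.arctan2(M[1,2],M[0,2])); print('pos',p.round(1),'psi',round(psi,2),'tilt',M[:,0].round(3),'w',round(s['grip_width'],3),'t',s['time_s'],'F',np.round(s['force'],1))
    for t in tg:
        d=M.T@(np.array(t[:3])-p)/10; print(t,'->',d.round(2),'yaw',round(-((t[3]-psi+90)%180-90)/5,2))
B=-2.9
E
python3 -c "
from h import *
plan((463,-279,190,-57.5),(463,-279,46,-57.5))"
```

```text
pos [ 208.2 -482.   195.3] psi -66.64 tilt [-0. -0. -1.] w 0.999 t 0.95 F [-0.5 -0.2 -0.5]
(463, -279, 190, -57.5) -> [ 0.53 31.44 -8.53] yaw -1.83
(463, -279, 46, -57.5) -> [14.93 31.44 -8.53] yaw -1.83
```

Emit:
send_rows(rows="1 0.5 8 -2 -0.5; 1 0.5 16 -4.3 -1; 1 0.5 24 -6.5 -1.8; 1 0.5 31.4 -8.5 -1.8; 1 0.5 31.4 -8.5 -1.8; 1 0.5 31.4 -8.5 -1.8; 1 0.5 31.4 -8.5 -1.8; 1 0.5 31.4 -8.5 -1.8; 1 0.5 31.4 -8.5 -1.8; 1 3 31.4 -8.5 -1.8", grip_force=60)

```text
time_s: 1.95
eef_pos: [463.3, -281.3, 167.6]
ee_rot: [0.621, 0.34, 0.617, -0.342]
force: [-0.1, -1.4, -0.4]
grip_width: 1.0
```

```bash
python3 -c "
from h import *
plan((463,-279,46,-57.5))
p=capture('scene');save(p,'s1')"
```

```text
pos [ 463.3 -281.3  167.6] psi -57.69 tilt [ 0.004 -0.004 -1.   ] w 1.0 t 1.95 F [-0.1 -1.4 -0.4]
(463, -279, 46, -57.5) -> [12.16  0.09 -0.28] yaw -0.04
```

View pics/s1.png

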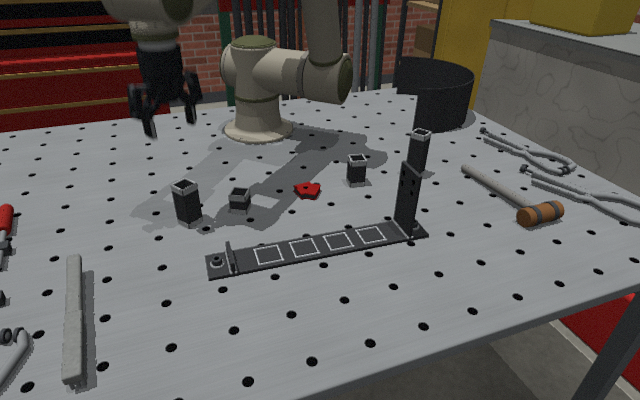

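```bash
python3 -c "
from h import *
plan((463,-279,46,-57.5))
p=capture('scene');save(p,'s2');print(proj(p,(463,-281,168)),proj(p,(463,-279,100)),p['shot'])"
```

```text
pos [ 461.1 -279.6  161.8] psi -57.72 tilt [-0.003  0.002 -1.   ] w 0.999 t 2.0 F [-1.2  0.2 -4.9]
(463, -279, 46, -57.5) -> [11.58  0.2   0.09] yaw -0.04
[176.22901402 155.28550575] [182.54673375 184.01404053] 7
```

View pics/s2.png

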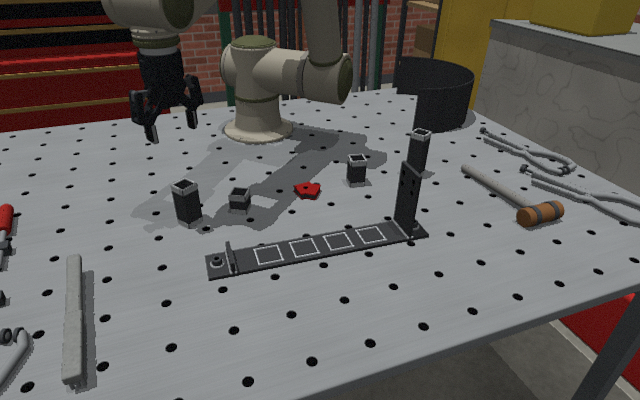

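```bash
python3 -c "
from h import *
for i in range(2): p=capture('top')
s=capture('scene')
plan((463,-279,46,-57.5))
e=ctrl.sense()['eef_pos']
a=cv2.cvtColor(p['pixels'],cv2.COLOR_RGB2BGR);b=cv2.cvtColor(s['pixels'],cv2.COLOR_RGB2BGR)
for im,c in((a,p),(b,s)):
  for dz in (0,13):
    u=proj(c,np.array(e)+[0,0,dz]);print(u);cv2.circle(im,tuple(int(round(x)) for x in u),1,(0,255,0) if dz==0 else (0,0,255),-1)
a=cv2.resize(a[200:310,400:520],None,fx=3,fy=3);b=cv2.resize(b[90:230,110:230],None,fx=3,fy=3)
a=cv2.copyMakeBorder(a,0,b.shape[0]-a.shape[0],0,0,0)
cv2.imwrite('pics/s3.png',np.hstack([a,b]))"
```

```text
pos [ 462.5 -280.2  166.2] psi -57.7 tilt [ 0.001 -0.001 -1.   ] w 0.996 t 2.2 F [ 0.2 -0.2  0.2]
(463, -279, 46, -57.5) -> [12.02  0.11 -0.09] yaw -0.04
[471.27399133 250.34676314]
[473.53544169 250.29439804]
[176.73610212 155.91405729]
[175.66535418 150.11518736]
```

View pics/s3.png

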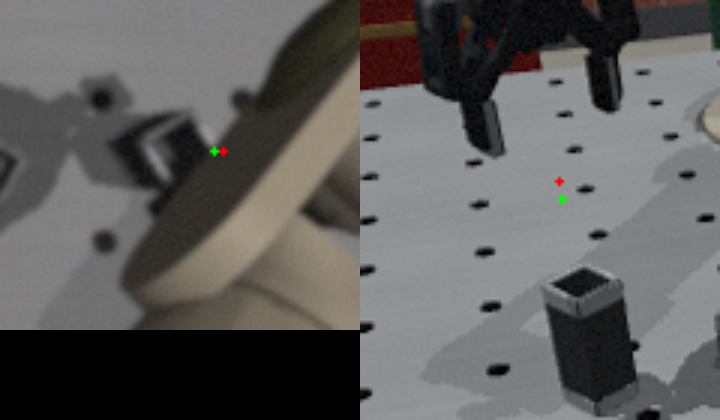

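```bash
python3 -c "
from h import *
s=capture('scene')
for z in (195,208,240): print(proj(s,(208.2,-482,z)))
a=s['view'];print(a.round(3),s['intrinsics'])
# jaws ends
for sg in(-1,1):
  c=np.array((462.5,-280.2,166.2+13))+sg*50*np.array([np.cos(np.radians(-57.7)),np.sin(np.radians(-57.7)),0]);print(proj(s,c))
"
```

```text
[ 74.50553514 111.48682376]
[ 72.81287559 106.09538063]
[68.53740776 92.47720114]
[[ 3.490000e-01  9.370000e-01  9.000000e-03 -1.714230e+02]
 [ 5.190000e-01 -1.850000e-01 -8.340000e-01 -2.569390e+02]
 [-7.800000e-01  2.960000e-01 -5.510000e-01  1.385906e+03]
 [ 0.000000e+00  0.000000e+00  0.000000e+00  1.000000e+00]] [[417.25316242   0.         309.68246145]
 [  0.         417.25316242 206.77559348]
 [  0.           0.           1.        ]]
[195.19172141 141.95002323]
[154.57461703 158.96581336]
```

Emit:
send_rows(rows="0 0 0 0 0; 0 0 0 0 0; 0 0 0 0 0; 0 0 0 0 0; 0 0 0 0 0; 0 0 0 0 0; 0 0 0 0 0; 0 0 0 0 0")

```text
time_s: 3.05
eef_pos: [462.7, -279.4, 165.3]
ee_rot: [0.62, 0.341, 0.62, -0.341]
force: [-0.8, 0.7, 0.9]
grip_width: 0.001
```

```bash
python3 -c "
from h import *
s=capture('scene')
plan()
e=ctrl.sense()['eef_pos']
b=cv2.cvtColor(s['pixels'],cv2.COLOR_RGB2BGR)
for im,c in((b,s),):
  for dz in (0,19):
    u=proj(c,np.array(e)+[0,0,dz]);print(u);cv2.circle(im,tuple(int(round(x)) for x in u),1,(0,255,0) if dz==0 else (0,0,255),-1)
b=cv2.resize(b[30:230,80:280],None,fx=3,fy=3)
cv2.imwrite('pics/s4.png',b)"
```

```text
pos [ 462.8 -279.4  165.3] psi -57.63 tilt [ 0.  0. -1.] w 0.0 t 3.1 F [-1.4 -1.  -0.3]
[177.25102213 156.31296585]
[175.68731143 147.81458457]
```

View pics/s4.png

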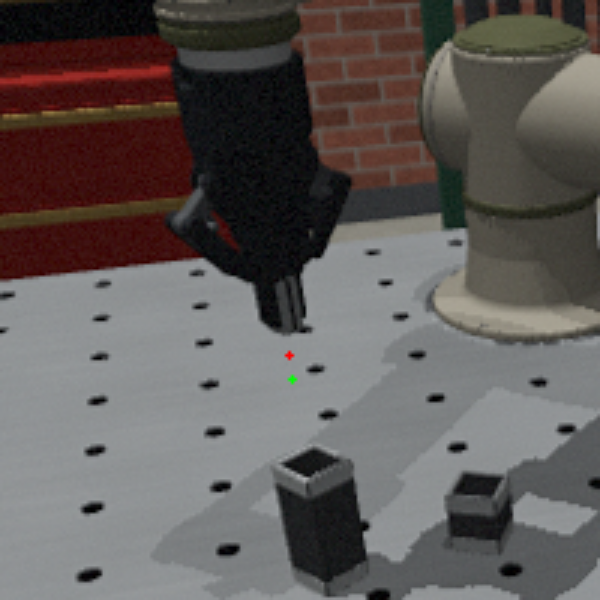

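The closed fingertips show at about (175,140), while the reported TCP projects to (177,156). That puts the visible tips about 37 mm higher than the model says. I'll open the gripper and lower it in stages, checking by eye.

Emit:
send_rows(rows="1 0 0 0 0; 1 0 0 0 0; 1 0 0 0 0; 1 0 0 0 0; 1 0 0 0 0; 1 1.5 0 0 0; 1 3 0 0 0; 1 5 0 0 0; 1 6.3 0 0 0; 1 6.3 0 0 0; 1 6.3 0 0 0")

```text
time_s: 4.2
eef_pos: [462.9, -279.6, 102.8]
ee_rot: [0.62, 0.341, 0.619, -0.341]
force: [0.0, 0.2, 0.9]
grip_width: 0.999
```

```bash
cat >> h.py <<'E'
def look(n,zs=(0,19),cx=None,w=70):
    s=capture('scene'); e=ctrl.sense()['eef_pos']; b=cv2.cvtColor(s['pixels'],cv2.COLOR_RGB2BGR)
    u0=proj(s,e)
    for dz in zs:
        u=proj(s,np.array(e)+[0,0,dz]);cv2.circle(b,tuple(int(round(x)) for x in u),1,(0,255,0) if dz==0 else (0,0,255),-1)
    x,y=[int(v) for v in (cx if cx is not None else u0)]
    x0=max(0,x-w);y0=max(0,y-w); b=cv2.resize(b[y0:y0+2*w,x0:x0+2*w],(560,560),interpolation=cv2.INTER_CUBIC); cv2.imwrite(f'pics/{n}.png',b); print('crop',x0,y0)
E
python3 -c "
from h import *
look('s5');plan((463,-279,46,-57.5))"
```

```text
crop 111 112
pos [ 463.1 -279.8  103.2] psi -57.63 tilt [ 0.001 -0.001 -1.   ] w 1.001 t 4.25 F [0.3 0.2 0.8]
(463, -279, 46, -57.5) -> [ 5.72  0.03 -0.08] yaw -0.03
```

View pics/s5.png

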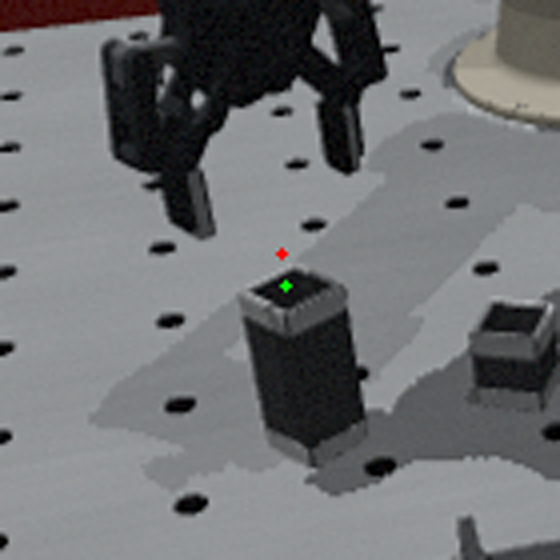

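```bash
python3 -c "
from h import *
p=capture('top');save(p,'t6')
e=np.array(ctrl.sense()['eef_pos'])
for dz in(0,20,100,150,250,350):print(dz,proj(p,e+[0,0,dz]))"
```

```text
0 [460.95598721 250.21658999]
20 [463.99825225 250.13810943]
100 [477.6182927  249.78675662]
150 [487.53396037 249.5309646 ]
250 [511.68472802 248.90795323]
350 [544.04057409 248.07327749]
```

View pics/t6.png

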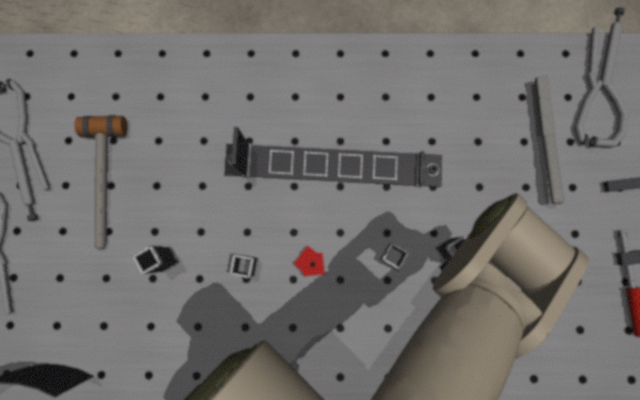

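Emit:
send_rows(rows="1 1 0 0 0; 1 2 0 0 0; 1 3 0 0 0; 1 3 0 0 0; 1 3 0 0 0")

```text
time_s: 4.8
eef_pos: [462.7, -279.4, 72.0]
ee_rot: [0.619, 0.341, 0.62, -0.341]
force: [-1.3, -0.6, -0.5]
grip_width: 1.003
```

```bash
python3 -c "
from h import *
look('s6');plan((463,-279,46,-57.5))"
```

```text
crop 114 125
pos [ 462.9 -279.5   72.4] psi -57.63 tilt [ 0. -0. -1.] w 0.998 t 4.85 F [-0.4 -0.3  0.1]
(463, -279, 46, -57.5) -> [ 2.64  0.04 -0.04] yaw -0.03
```

View pics/s6.png

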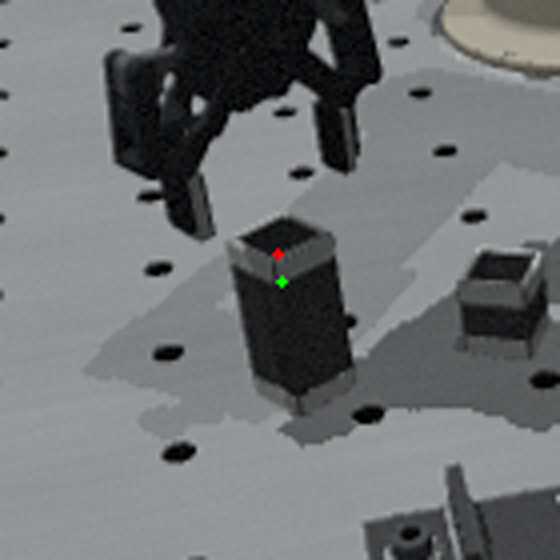

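Emit:
send_rows(rows="1 1 0 0 0; 1 2 0 0 0; 1 2.6 0 0 0; 1 2.6 0 0 0; 1 2.6 0 0 0")

```text
time_s: 5.35
eef_pos: [462.8, -279.4, 46.3]
ee_rot: [0.62, 0.341, 0.62, -0.341]
force: [0.2, -1.2, 0.4]
grip_width: 0.997
```

```bash
python3 -c "
from h import *
look('s7');plan((463,-279,46,-57.5))
p=capture('top');save(p,'t7')"
```

```text
crop 116 135
pos [ 462.9 -279.5   46.5] psi -57.63 tilt [ 0. -0. -1.] w 1.0 t 5.4 F [-0.1 -0.5 -0.6]
(463, -279, 46, -57.5) -> [ 0.05  0.04 -0.04] yaw -0.03
```

View pics/s7.png

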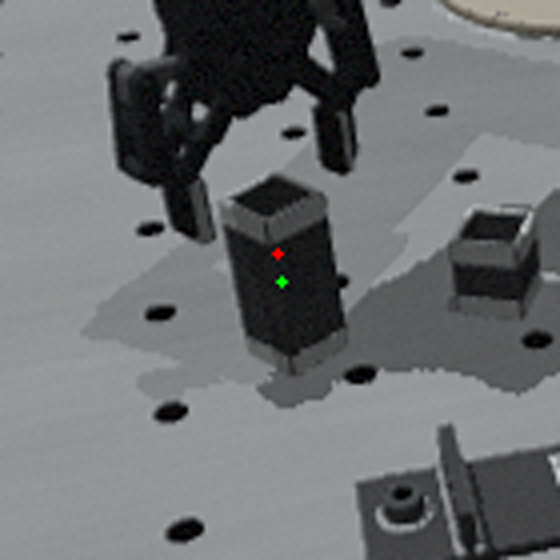

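View pics/t7.png

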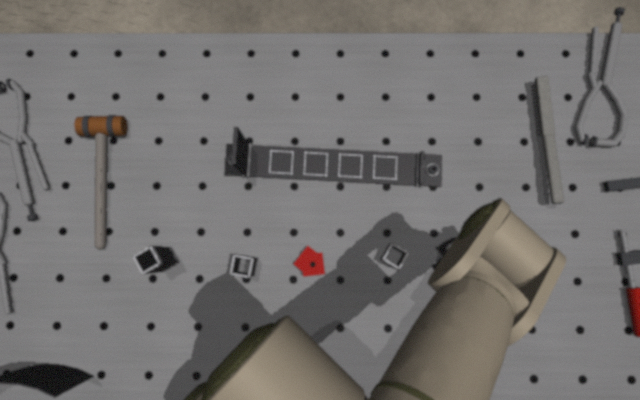

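Emit:
send_rows(rows="1 0.7 0 0 0; 1 1.4 0 0 0; 1 2 0 0 0; 1 2 0 0 0; 1 2 0 0 0")

```text
time_s: 5.95
eef_pos: [462.7, -279.4, 26.1]
ee_rot: [0.619, 0.341, 0.62, -0.341]
force: [0.8, -0.2, -0.2]
grip_width: 1.001
```

```bash
python3 -c "
from h import *
look('s8');plan((463,-279,46,-57.5))"
```

```text
crop 117 142
pos [ 462.8 -279.5   26.4] psi -57.64 tilt [ 0. -0. -1.] w 0.999 t 6.0 F [-0.1 -0.1 -0. ]
(463, -279, 46, -57.5) -> [-1.96  0.04 -0.03] yaw -0.03
```

View pics/s8.png

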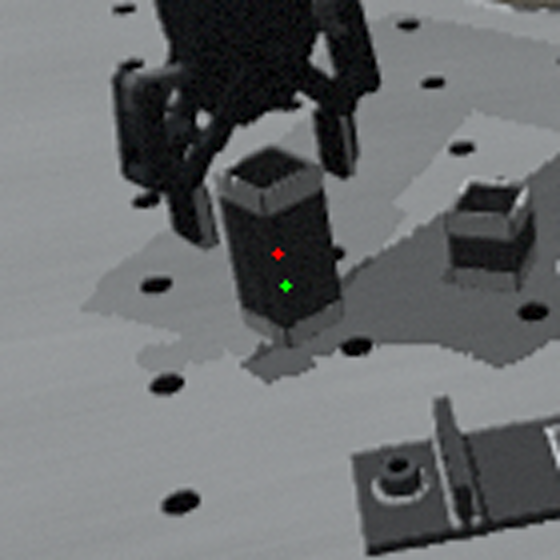

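The tool straddles the post. The tips at (205,245) and (340,175) in the crop are about 18 mm below the post top, so the reported TCP z reads about 38 mm low. I'll go 16 mm lower and close.

Emit:
send_rows(rows="1 0.8 0 0 0; 1 1.6 0 0 0; 1 1.6 0 0 0; 0 1.6 0 0 0; 0 1.6 0 0 0; 0 1.6 0 0 0; 0 1.6 0 0 0; 0 1.6 0 0 0; 0 1.6 0 0 0", grip_force=60)

```text
time_s: 6.9
eef_pos: [462.8, -279.4, 10.6]
ee_rot: [0.62, 0.341, 0.619, -0.341]
force: [-1.4, 2.3, 5.6]
grip_width: 0.463
```

```bash
python3 -c "
from h import *
look('s9');plan((463,-279,46,-57.5))"
```

```text
crop 118 148
pos [ 462.8 -279.4   10.6] psi -57.63 tilt [ 0. -0. -1.] w 0.462 t 6.95 F [-3.2  1.6  5.6]
(463, -279, 46, -57.5) -> [-3.54  0.04 -0.02] yaw -0.03
```

View pics/s9.png

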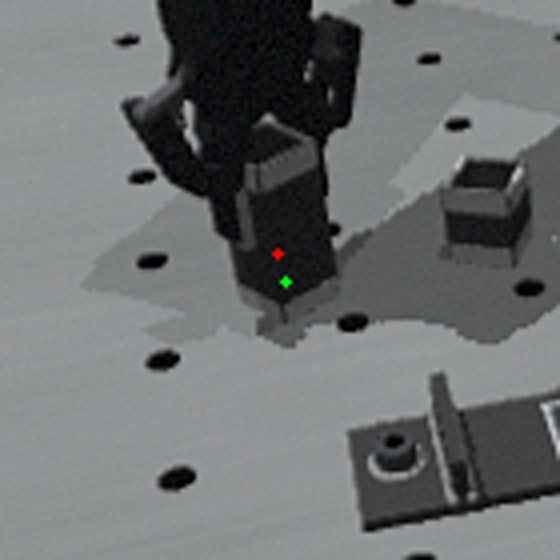

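Emit:
send_rows(rows="0 -0.5 0 0 0; 0 -1.5 0 0 0; 0 -3 0 0 0; 0 -5 0 0 0; 0 -6.5 0 0 0; 0 -7 0 0 0; 0 -7 0 0 0")

```text
time_s: 7.65
eef_pos: [462.9, -279.5, 80.8]
ee_rot: [0.62, 0.341, 0.619, -0.341]
force: [0.3, 0.4, -3.5]
grip_width: 0.466
```

```bash
python3 -c "
from h import *
plan((648.1,3.5,80.6,B),(648.1,3.5,18.6,B))"
```

```text
pos [ 462.9 -279.5   80.8] psi -57.64 tilt [ 0.001 -0.001 -1.   ] w 0.466 t 7.65 F [ 0.3  0.4 -3.5]
(648.1, 3.5, 80.6, -2.9) -> [ 1.000e-02  3.080e+01 -1.399e+01] yaw -10.95
(648.1, 3.5, 18.6, -2.9) -> [  6.21  30.79 -14.  ] yaw -10.95
```

Emit:
send_rows(rows="0 0 2 -1 -1; 0 0 5 -2.3 -2; 0 0 9 -4 -3.5; 0 0 13 -6 -5; 0 0 17 -8 -6.5; 0 0 21 -9.5 -8; 0 0 25 -11.4 -9.5; 0 0 28.5 -13 -10.5; 0 0 30.5 -13.8 -10.9; 0 0 30.8 -14 -10.9; 0 0 30.8 -14 -10.9; 0 0 30.8 -14 -10.9")

```text
time_s: 8.85
eef_pos: [647.3, 2.8, 79.7]
ee_rot: [0.706, 0.02, 0.707, -0.02]
force: [0.0, -0.8, -3.4]
grip_width: 0.463
```

```bash
python3 -c "
from h import *
plan((648.1,3.5,80.6,B),(648.1,3.5,18.6,B))
p=capture('scene');save(p,'s10');p=capture('top');save(p,'t10')"
```

```text
pos [647.3   2.8  79.7] psi -3.22 tilt [-0.001 -0.    -1.   ] w 0.463 t 8.85 F [ 0.  -0.8 -3.4]
(648.1, 3.5, 80.6, -2.9) -> [-0.09  0.08  0.08] yaw -0.06
(648.1, 3.5, 18.6, -2.9) -> [6.11 0.08 0.09] yaw -0.06
```

View pics/s10.png

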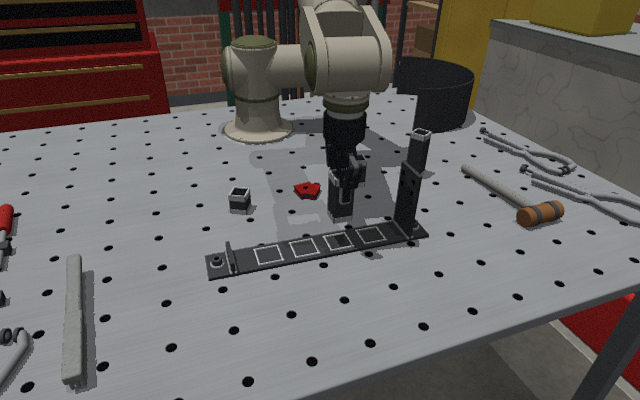

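View pics/t10.png

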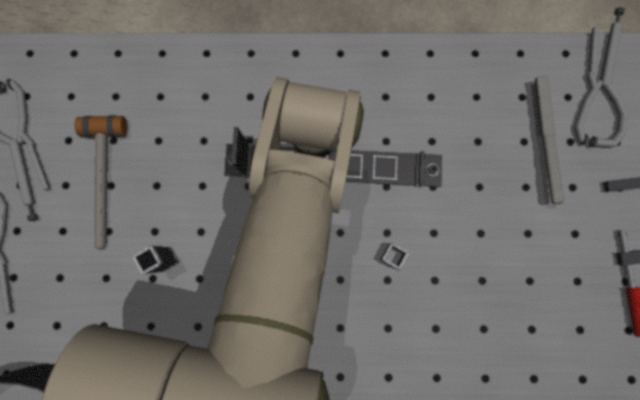

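```bash
python3 -c "
from h import *
s=capture('scene')
b=cv2.cvtColor(s['pixels'],cv2.COLOR_RGB2BGR)
e=np.array(ctrl.sense()['eef_pos'])[:2]+[0,0]
big=cv2.resize(b,None,fx=4,fy=4,interpolation=cv2.INTER_CUBIC)
for h,c in((69.2,(0,255,0)),(169.2,(0,0,255)),(8,(255,255,0))):
  q=np.array([proj(s,X) for X in sq(e,np.radians(-3.2),h,40,2)[[0,1,3,2]]])*4+1.5
  cv2.polylines(big,[q.round().astype(int)],True,c,1)
cv2.imwrite('pics/s11.png',big[540:1040,1160:1760])"
```

```text
(no output)
```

View pics/s11.png

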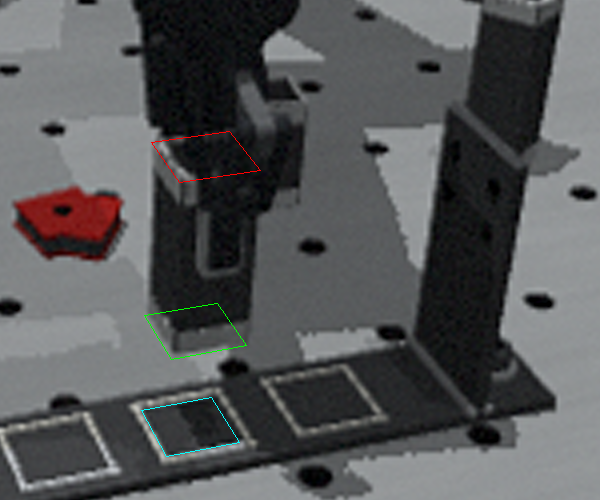

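Emit:
send_rows(rows="0 1.5 0.1 0.1 0; 0 3 0.1 0.1 0; 0 4.5 0.1 0.1 0; 0 5.3 0.1 0.1 0; 0 5.7 0.1 0.1 0; 0 6 0.1 0.1 0; 0 6.1 0.1 0.1 0; 0 6.1 0.1 0.1 0; 0 6.1 0.1 0.1 0")

```text
time_s: 9.9
eef_pos: [649.3, 4.7, 19.8]
ee_rot: [0.707, 0.019, 0.707, -0.019]
force: [0.3, 0.1, -4.2]
grip_width: 0.459
```

```bash
python3 -c "
from h import *
plan((648.1,3.5,18.6,B))
look('s12')"
```

```text
pos [649.3   4.7  19.8] psi -3.14 tilt [ 0.001 -0.    -1.   ] w 0.459 t 9.9 F [ 0.3  0.1 -4.2]
(648.1, 3.5, 18.6, -2.9) -> [ 0.12 -0.12 -0.11] yaw -0.05
crop 268 166
```

View pics/s12.png

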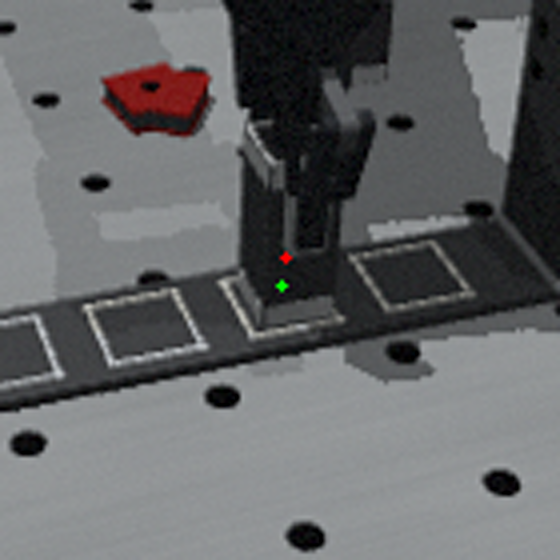

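Emit:
send_rows(rows="0 0.1 -0.1 -0.1 0; 0 0.15 -0.1 -0.1 0; 0 0.15 -0.1 -0.1 0; 0 0.15 -0.1 -0.1 0")

```text
time_s: 10.35
eef_pos: [648.2, 3.7, 18.7]
ee_rot: [0.707, 0.019, 0.707, -0.019]
force: [-2.4, 0.9, 6.0]
grip_width: 0.463
```

Emit:
send_rows(rows="0.7 0 0 0 0; 0.8 0 0 0 0; 1 0 0 0 0; 1 0 0 0 0; 1 -1 0 0 0; 1 -4 0 0 0; 1 -8 0 0 0; 1 -12 0 0 0; 1 -14 0 0 0; 1 -14 0 0 0")

```text
time_s: 11.35
eef_pos: [649.4, 3.5, 162.1]
ee_rot: [0.709, 0.019, 0.704, -0.02]
force: [0.6, 0.3, -0.5]
grip_width: 1.001
```

```bash
python3 -c "
from h import *
look('s13',cx=(335,230))
p=capture('scene');print(fitpost(p,(645.7,5.8),108,np.radians(np.arange(-15,16,5))))
plan((450.4,-160.6,150,-29),(450.4,-160.6,-15,-29))"
```

```text
crop 265 160
(array([ 6.46607777e+02,  6.03331694e+00, -6.46038719e-02]), np.float64(84.48635214970683))
pos [647.7   3.8 157.5] psi -3.13 tilt [-0.  0. -1.] w 1.0 t 11.45 F [-1.   0.2 -0.5]
(450.4, -160.6, 150, -29) -> [  0.76 -17.49 -18.8 ] yaw 5.17
(450.4, -160.6, -15, -29) -> [ 17.26 -17.49 -18.8 ] yaw 5.17
```

View pics/s13.png

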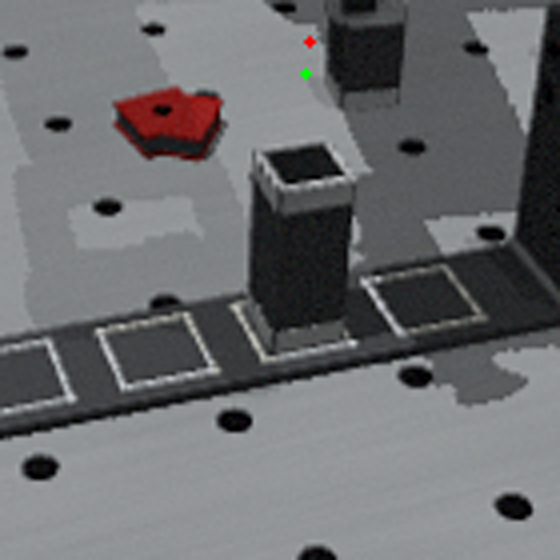

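Emit:
send_rows(rows="1 0 -4 -4 1.2; 1 0.5 -8 -8.5 2.4; 1 0.5 -12 -13 3.6; 1 0.5 -16 -17 4.8; 1 0.5 -17.5 -18.8 5.2; 1 0.5 -17.5 -18.8 5.2; 1 2.5 -17.5 -18.8 5.2; 1 6 -17.5 -18.8 5.2; 1 9 -17.5 -18.8 5.2; 1 11 -17.5 -18.8 5.2; 1 11 -17.5 -18.8 5.2; 1 11 -17.5 -18.8 5.2")

```text
time_s: 12.65
eef_pos: [450.8, -160.4, 47.7]
ee_rot: [0.684, 0.178, 0.685, -0.178]
force: [0.2, -0.5, 0.6]
grip_width: 1.001
```

```bash
python3 -c "
from h import *
look('s14');
plan((450.4,-160.6,0,-29),(450.4,-160.6,-8,-29))"
```

```text
crop 168 122
pos [ 451.1 -160.7   48.4] psi -29.11 tilt [ 0.001 -0.    -1.   ] w 1.0 t 12.7 F [ 0.2 -0.9 -0.1]
(450.4, -160.6, 0, -29) -> [ 4.84 -0.03 -0.07] yaw -0.02
(450.4, -160.6, -8, -29) -> [ 5.64 -0.03 -0.08] yaw -0.02
```

View pics/s14.png

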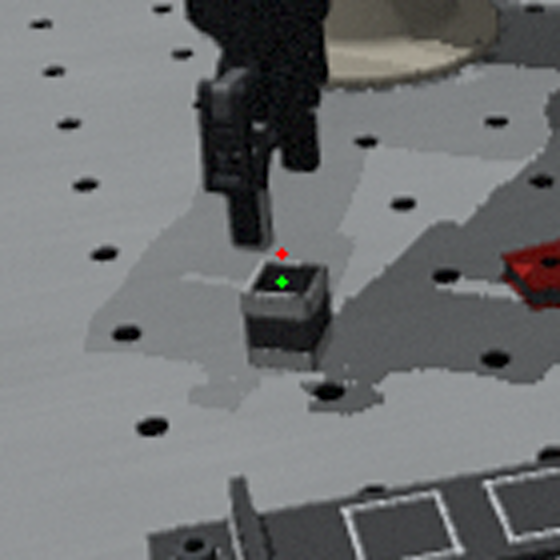

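Emit:
send_rows(rows="1 2 0 0 0; 1 3.5 0 0 0; 1 4.5 0 0 0; 1 5.2 0 0 0; 1 5.5 0 0 0; 1 5.5 0 0 0")

```text
time_s: 13.3
eef_pos: [450.8, -160.8, -7.1]
ee_rot: [0.684, 0.178, 0.684, -0.178]
force: [0.4, 0.5, -0.2]
grip_width: 1.0
```

```bash
python3 -c "
from h import *
look('s15');
plan()"
```

```text
crop 170 142
pos [ 450.9 -160.9   -6.8] psi -29.13 tilt [ 0.001 -0.    -1.   ] w 1.001 t 13.35 F [ 0.4  0.6 -0.2]
```

View pics/s15.png

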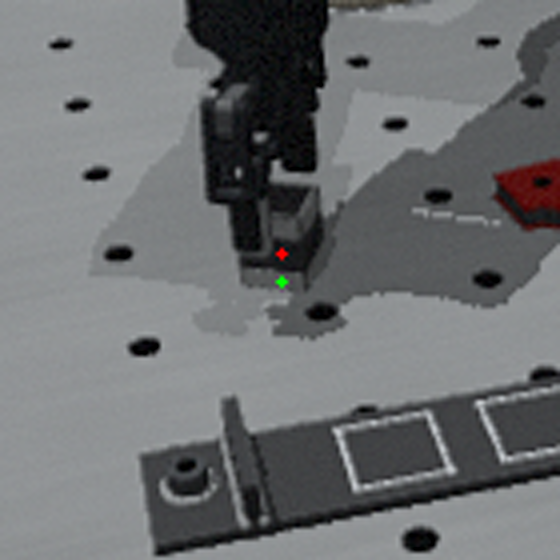

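Emit:
send_rows(rows="0 0 0 0 0; 0 0 0 0 0; 0 0 0 0 0; 0 0 0 0 0; 0 0 0 0 0; 0 0 0 0 0; 0 -0.5 0 0 0; 0 -1.5 0 0 0; 0 -3 0 0 0; 0 -5 0 0 0; 0 -6 0 0 0; 0 -6 0 0 0")

```text
time_s: 14.55
eef_pos: [451.3, -161.1, 54.1]
ee_rot: [0.685, 0.178, 0.683, -0.178]
force: [-0.3, 0.2, -2.9]
grip_width: 0.457
```

```bash
python3 -c "
from h import *
look('s16');
plan((640.5,-146.4,54,B),(640.5,-146.4,1,B))"
```

```text
crop 168 120
pos [ 450.8 -160.8   53. ] psi -29.13 tilt [ 0.001 -0.    -1.   ] w 0.452 t 14.6 F [ 0.2  0.1 -2.9]
(640.5, -146.4, 54, -2.9) -> [-0.08 10.49 15.87] yaw -5.25
(640.5, -146.4, 1, -2.9) -> [ 5.22 10.49 15.87] yaw -5.25
```

View pics/s16.png

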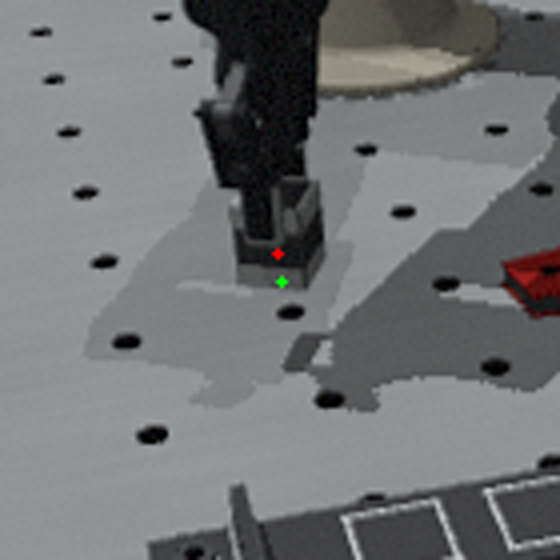

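Emit:
send_rows(rows="0 0 1.5 2 -0.6; 0 0 3.5 5 -1.7; 0 0 6 9 -3; 0 0 8.5 12.5 -4.2; 0 0 10 15 -5; 0 0 10.5 15.9 -5.3; 0 0 10.5 15.9 -5.3; 0 0 10.5 15.9 -5.3; 0 1.5 10.5 15.9 -5.3; 0 3 10.5 15.9 -5.3; 0 4 10.5 15.9 -5.3; 0 4 10.5 15.9 -5.3")

```text
time_s: 15.8
eef_pos: [639.3, -146.0, 10.3]
ee_rot: [0.706, 0.017, 0.708, -0.016]
force: [0.1, 0.5, -1.9]
grip_width: 0.454
```

```bash
python3 -c "
from h import *
look('s17');
plan((640.5,-146.4,1.4,B))"
```

```text
crop 197 182
pos [ 640.  -146.3   11.7] psi -2.65 tilt [-0.002  0.001 -1.   ] w 0.45 t 15.85 F [-0.4  0.3 -1.7]
(640.5, -146.4, 1.4, -2.9) -> [ 1.03 -0.01  0.05] yaw 0.05
```

View pics/s17.png

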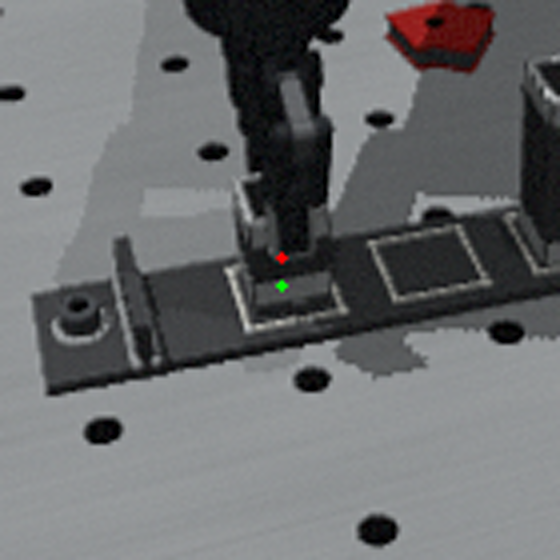

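Emit:
send_rows(rows="0 0.5 0 0 0; 0 0.8 0 0 0; 0 0.8 0 0 0; 0 0.8 0 0 0")

```text
time_s: 16.25
eef_pos: [640.7, -146.4, 5.0]
ee_rot: [0.707, 0.016, 0.707, -0.016]
force: [0.1, 0.8, -2.6]
grip_width: 0.453
```

Emit:
send_rows(rows="0 0.2 0 0 0; 0 0.35 0 0 0; 0 0.4 0 0 0; 0 0.4 0 0 0")

```text
time_s: 16.65
eef_pos: [640.8, -146.4, 1.3]
ee_rot: [0.707, 0.016, 0.707, -0.016]
force: [-1.5, -0.2, 4.1]
grip_width: 0.453
```

Contact: the force changed from −2.6 to +4.1 N. Releasing and rising.

Emit:
send_rows(rows="0.7 0 0 0 0; 0.8 0 0 0 0; 1 0 0 0 0; 1 0 0 0 0; 1 -1 0 0 0; 1 -4 0 0 0; 1 -8 0 0 0; 1 -12 0 0 0; 1 -16 0 0 0; 1 -16 0 0 0")

```text
time_s: 17.65
eef_pos: [642.9, -147.3, 168.2]
ee_rot: [0.711, 0.015, 0.703, -0.018]
force: [0.1, 0.1, -0.2]
grip_width: 1.001
```

```bash
python3 -c "
from h import *
p=capture('scene');save(p,'s18');print(fitpost(p,(639,-145),58,np.radians(np.arange(-15,16,5))))
print(fitpost(p,(427,150),75,np.radians(np.arange(60,90,5))))
plan((428.3,149.2,160,77.5),(428.3,149.2,160,-12.5))"
```

```text
(array([ 6.38991101e+02, -1.44880542e+02, -7.07738741e-02]), np.float64(98.49998047292114))
(array([427.54773886, 150.1265502 ,   1.35681819]), np.float64(52.24769194739616))
pos [ 641.8 -146.9  164.5] psi -2.63 tilt [ 0.006 -0.003 -1.   ] w 0.999 t 17.7 F [-0.1  0.1 -1. ]
(428.3, 149.2, 160, 77.5) -> [  0.25  28.6  -22.69] yaw -16.03
(428.3, 149.2, 160, -12.5) -> [  0.25  28.6  -22.69] yaw 1.97
```

View pics/s18.png

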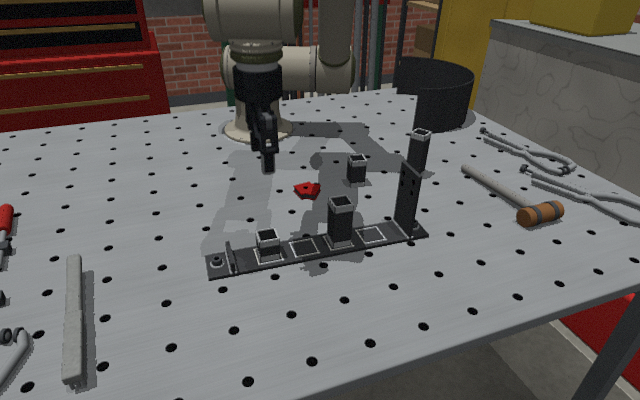

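Emit:
send_rows(rows="1 0 3 -2.4 0.4; 1 0 7 -5.6 0.8; 1 0 11 -8.7 1.2; 1 0 15 -11.9 1.6; 1 0 19 -15 2; 1 0 23 -18.2 2; 1 0 27 -21.4 2; 1 0 28.6 -22.7 2; 1 0 28.6 -22.7 2; 1 2 28.6 -22.7 2; 1 5 28.6 -22.7 2; 1 7 28.6 -22.7 2")

```text
time_s: 18.9
eef_pos: [426.4, 149.1, 88.8]
ee_rot: [0.702, 0.078, 0.704, -0.078]
force: [0.6, -0.6, 0.3]
grip_width: 0.997
```

Emit:
send_rows(rows="1 0 0 0 0; 1 0 0 0 0")

```text
time_s: 19.1
eef_pos: [427.3, 149.3, 91.0]
ee_rot: [0.703, 0.078, 0.703, -0.078]
force: [0.7, 0.2, -0.1]
grip_width: 1.003
```

```bash
python3 -c "
from h import *
look('s19')
plan((428.3,149.2,0,-12.5))"
```

```text
crop 287 81
pos [427.7 149.5  91.6] psi -12.66 tilt [ 0.001  0.    -1.   ] w 0.999 t 19.15 F [-0.   1.1  0. ]
(428.3, 149.2, 0, -12.5) -> [ 9.16 -0.01  0.05] yaw -0.03
```

View pics/s19.png

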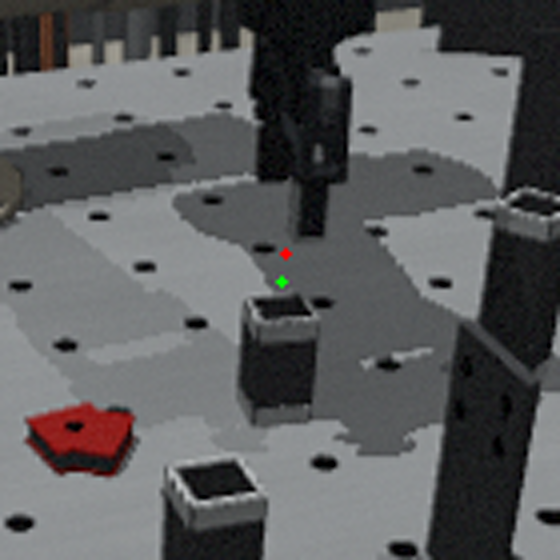

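Emit:
send_rows(rows="1 2 0 0 0; 1 4 0 0 0; 1 6 0 0 0; 1 8 0 0 0; 1 9 0 0 0; 1 9.1 0 0 0; 1 9.1 0 0 0")

```text
time_s: 19.85
eef_pos: [427.7, 149.7, 0.6]
ee_rot: [0.703, 0.078, 0.702, -0.078]
force: [0.5, 0.6, 0.1]
grip_width: 1.002
```

```bash
python3 -c "
from h import *
look('s20')
plan((428.3,149.2,0,-12.5))"
```

```text
crop 284 112
pos [427.8 149.8   0.8] psi -12.63 tilt [ 0.002  0.    -1.   ] w 0.996 t 19.9 F [-0.8 -0.5  0.1]
(428.3, 149.2, 0, -12.5) -> [ 0.08 -0.04  0.06] yaw -0.03
```

View pics/s20.png

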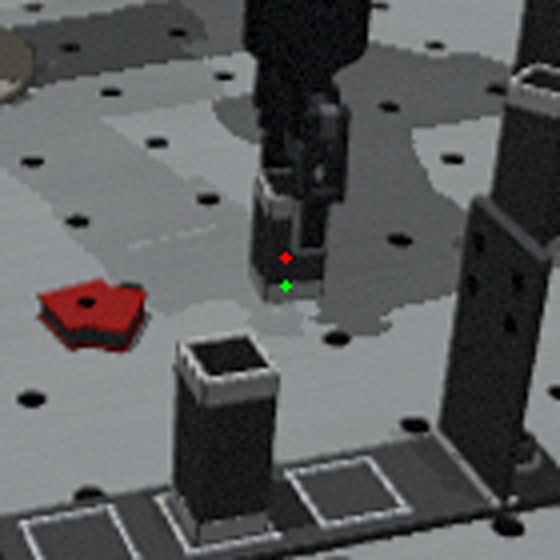

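Emit:
send_rows(rows="0 0 0 0 0; 0 0 0 0 0; 0 0 0 0 0; 0 0 0 0 0; 0 0 0 0 0; 0 0 0 0 0; 0 -0.5 0 0 0; 0 -1.5 0 0 0; 0 -3 0 0 0; 0 -5 0 0 0; 0 -6 0 0 0; 0 -6 0 0 0")

```text
time_s: 21.1
eef_pos: [427.7, 149.8, 61.0]
ee_rot: [0.704, 0.078, 0.702, -0.078]
force: [0.2, 0.6, -3.6]
grip_width: 0.461
```

```bash
python3 -c "
from h import *
look('s21')
plan((500,-71.5,60,B),(644.3,-71.5,60,B))"
```

```text
crop 286 92
pos [427.1 149.7  60. ] psi -12.63 tilt [ 0.001  0.    -1.   ] w 0.461 t 21.15 F [ 0.6  0.3 -3.1]
(500, -71.5, 60, -2.9) -> [ 1.000e-02 -1.999e+01  1.195e+01] yaw -1.95
(644.3, -71.5, 60, -2.9) -> [ 2.000e-02 -1.684e+01  2.603e+01] yaw -1.95
```

View pics/s21.png

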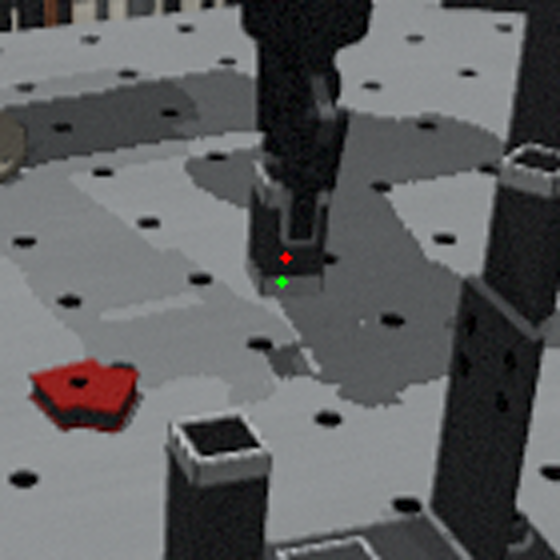

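Emit:
send_rows(rows="0 0 -2 1.2 -0.4; 0 0 -5 3 -0.8; 0 0 -9 5.4 -1.2; 0 0 -13 7.8 -1.6; 0 0 -17 10 -1.9; 0 0 -19.5 11.9 -1.9; 0 0 -19.5 14 -1.9; 0 0 -18.8 17.5 -1.9; 0 0 -18 21 -1.9; 0 0 -17.2 24 -1.9; 0 0 -16.8 26 -1.9; 0 0 -16.8 26 -1.9")

```text
time_s: 22.35
eef_pos: [645.0, -70.9, 57.7]
ee_rot: [0.706, 0.019, 0.707, -0.019]
force: [-0.9, 0.4, -3.4]
grip_width: 0.465
```

Emit:
send_rows(rows="0 0 0 0 0; 0 2 0 0 0; 0 4 0 0 0; 0 4 0 0 0; 0 4 0 0 0")

```text
time_s: 22.85
eef_pos: [643.5, -71.1, 20.1]
ee_rot: [0.707, 0.019, 0.707, -0.019]
force: [-0.3, 0.5, -1.8]
grip_width: 0.462
```

```bash
python3 -c "
from h import *
look('s22')
plan((644.3,-71.5,8.7,B))"
```

```text
crop 233 172
pos [644.1 -71.3  20.8] psi -3.14 tilt [ 0.001 -0.    -1.   ] w 0.461 t 22.9 F [-0.2 -0.3 -2.6]
(644.3, -71.5, 8.7, -2.9) -> [ 1.21 -0.02  0.02] yaw -0.05
```

View pics/s22.png

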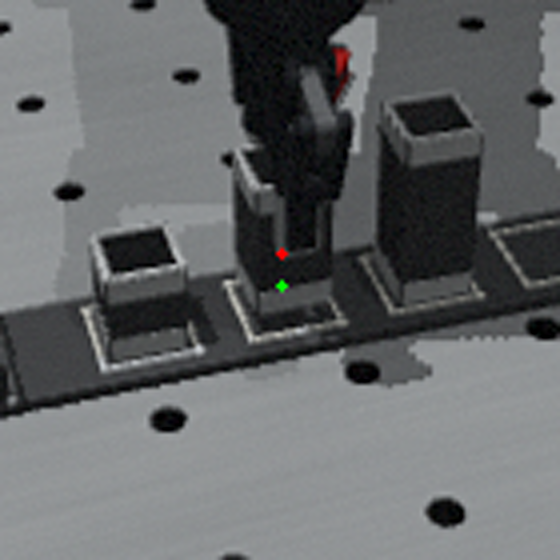

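Emit:
send_rows(rows="0 0.5 0 0 0; 0 0.8 0 0 0; 0 1 0 0 0; 0 1.1 0 0 0; 0 1.2 0 0 0; 0 1.2 0 0 0")

```text
time_s: 23.5
eef_pos: [644.0, -71.1, 8.4]
ee_rot: [0.707, 0.019, 0.707, -0.019]
force: [-3.2, 0.5, 2.8]
grip_width: 0.461
```

Emit:
send_rows(rows="0.7 0 0 0 0; 0.8 0 0 0 0; 1 0 0 0 0; 1 0 0 0 0; 1 -1 0 0 0; 1 -4 0 0 0; 1 -8 0 0 0; 1 -12 0 0 0; 1 -16 0 0 0; 1 -18 0 0 0; 1 -18 0 0 0; 1 -18 0 0 0")

```text
time_s: 24.7
eef_pos: [643.8, -71.0, 187.5]
ee_rot: [0.707, 0.019, 0.707, -0.019]
force: [0.5, 0.1, -1.2]
grip_width: 1.0
```

```bash
python3 -c "
from h import *
p=capture('scene');save(p,'s23');print(fitpost(p,(642,-70),83,np.radians(np.arange(-15,16,5))))
print(fitpost(p,(439,321),125,np.radians(np.arange(15,50,5))))
plan((480,150,190,33),(441.1,320.8,190,33))"
```

```text
(array([ 6.42651038e+02, -7.06916757e+01, -4.05067511e-02]), np.float64(95.88038652345077))
(array([440.16395252, 321.92613801,   0.61369107]), np.float64(51.05388355359446))
pos [643.5 -71.  186.6] psi -3.13 tilt [-0.002  0.001 -1.   ] w 1.001 t 24.75 F [ 0.5 -0.1 -0.1]
(480, 150, 190, 33) -> [ -0.3   21.17 -17.53] yaw -7.23
(441.1, 320.8, 190, 33) -> [ -0.28  38.01 -22.35] yaw -7.23
```

View pics/s23.png

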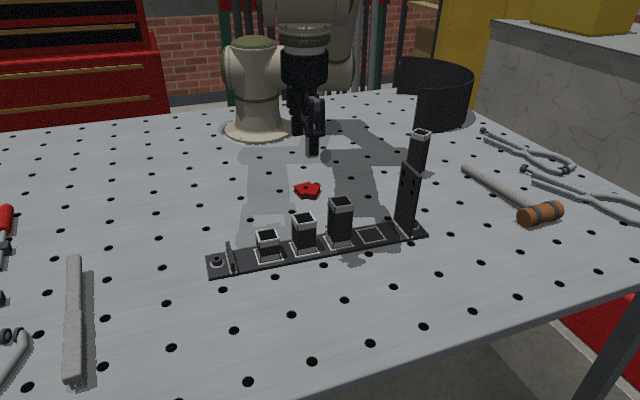

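Emit:
send_rows(rows="1 0 3.5 -3 -1; 1 0 7 -6 -2; 1 0 10.5 -9 -3; 1 0 14 -12 -4; 1 0 17.5 -15 -5; 1 0 21 -17.5 -6; 1 0 25 -18.6 -7; 1 0 29.5 -19.9 -7.2; 1 0 34 -21.2 -7.2; 1 0 38 -22.3 -7.2; 1 0 38 -22.3 -7.2; 1 0 38 -22.3 -7.2")

```text
time_s: 25.95
eef_pos: [441.4, 320.6, 186.5]
ee_rot: [0.677, -0.201, 0.679, 0.2]
force: [0.7, -0.5, 0.3]
grip_width: 0.996
```

Emit:
send_rows(rows="1 2 0 0 0; 1 4 0 0 0; 1 6 0 0 0; 1 6 0 0 0; 1 6 0 0 0")

```text
time_s: 26.45
eef_pos: [442.5, 319.6, 128.1]
ee_rot: [0.678, -0.2, 0.679, 0.199]
force: [1.5, -0.0, -0.2]
grip_width: 1.003
```

```bash
python3 -c "
from h import *
look('s24')
plan((441.1,320.8,30,33))"
```

```text
crop 351 60
pos [442.8 320.  128.6] psi 32.8 tilt [ 0.001  0.    -1.   ] w 0.997 t 26.5 F [ 0.   0.8 -0.5]
(441.1, 320.8, 30, 33) -> [ 9.86  0.16 -0.11] yaw -0.04
```

View pics/s24.png

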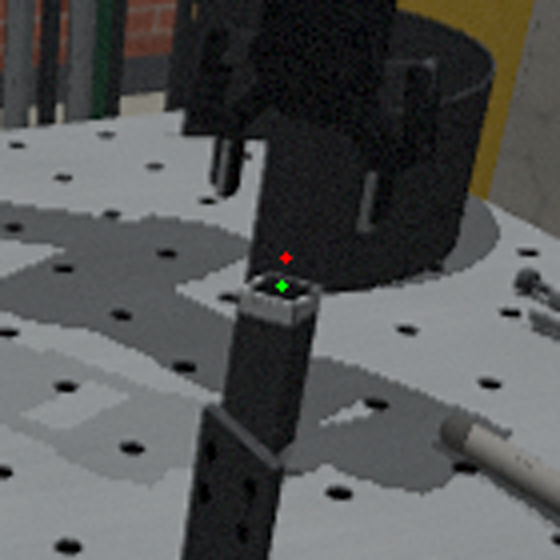

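Emit:
send_rows(rows="1 2 0.1 -0.1 0; 1 4 0.1 -0.1 0; 1 6 0.1 -0.1 0; 1 8 0.1 -0.1 0; 1 9 0.1 -0.1 0; 1 9 0.1 -0.1 0; 1 9 0.1 -0.1 0")

```text
time_s: 27.2
eef_pos: [441.4, 321.0, 38.9]
ee_rot: [0.679, -0.2, 0.678, 0.2]
force: [0.2, 0.5, -1.1]
grip_width: 1.0
```

```bash
python3 -c "
from h import *
look('s25')
plan((441.1,320.8,30,33))"
```

```text
crop 345 91
pos [441.5 321.1  39. ] psi 32.86 tilt [ 0.002  0.001 -1.   ] w 1.004 t 27.25 F [-0.2 -0.6  0.6]
(441.1, 320.8, 30, 33) -> [ 0.9  -0.   -0.05] yaw -0.03
```

View pics/s25.png

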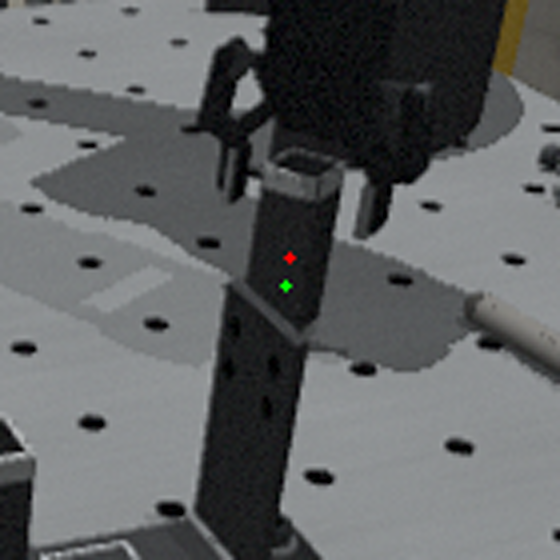

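Emit:
send_rows(rows="0 0 0 0 0; 0 0 0 0 0; 0 0 0 0 0; 0 0 0 0 0; 0 0 0 0 0; 0 0 0 0 0; 0 -0.5 0 0 0; 0 -1.5 0 0 0; 0 -3 0 0 0; 0 -5 0 0 0; 0 -6 0 0 0; 0 -6 0 0 0")

```text
time_s: 28.45
eef_pos: [441.3, 321.1, 99.0]
ee_rot: [0.679, -0.2, 0.677, 0.2]
force: [0.2, -0.2, -6.4]
grip_width: 0.461
```

```bash
python3 -c "
from h import *
look('s26')
plan((490,78.4,99,B),(651.8,78.4,99,B),(651.8,78.4,46.8,B))"
```

```text
crop 349 71
pos [440.7 320.8  97.8] psi 32.86 tilt [ 0.  0. -1.] w 0.465 t 28.5 F [-0.3 -0.3 -7.2]
(490, 78.4, 99, -2.9) -> [ -0.12 -23.04  -9.01] yaw 7.15
(651.8, 78.4, 99, -2.9) -> [ -0.11 -31.82   4.58] yaw 7.15
(651.8, 78.4, 46.8, -2.9) -> [  5.11 -31.82   4.57] yaw 7.15
```

View pics/s26.png

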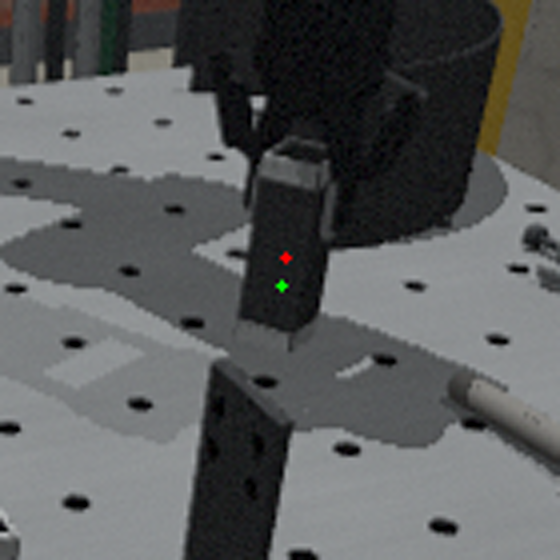

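Emit:
send_rows(rows="0 0 -2 -0.8 0.7; 0 0 -5 -2 1.7; 0 0 -9 -3.5 2.9; 0 0 -13 -5 4.1; 0 0 -17 -6.6 5.3; 0 0 -20.5 -8 6.5; 0 0 -22.5 -8.8 7.1; 0 0 -23 -9 7.1; 0 0 -23 -9 7.1; 0 0 -23 -9 7.1")

```text
time_s: 29.5
eef_pos: [489.5, 79.7, 97.3]
ee_rot: [0.707, 0.016, 0.707, -0.016]
force: [-0.4, 0.4, -6.4]
grip_width: 0.462
```

```bash
python3 -c "
from h import *
plan((651.8,78.4,99,B),(651.8,78.4,46.8,B))"
```

```text
pos [489.5  79.7  97.3] psi -2.55 tilt [-0.001  0.    -1.   ] w 0.462 t 29.5 F [-0.4  0.4 -6.4]
(651.8, 78.4, 99, -2.9) -> [-0.18  0.59 16.22] yaw 0.07
(651.8, 78.4, 46.8, -2.9) -> [ 5.04  0.59 16.23] yaw 0.07
```

Emit:
send_rows(rows="0 0 0.2 2 0; 0 0 0.4 5 0; 0 0 0.6 8.5 0.1; 0 0 0.6 12 0.1; 0 0 0.6 14.5 0.1; 0 0 0.6 16 0.1; 0 0 0.6 16.2 0.1; 0 0 0.6 16.2 0.1; 0 1.5 0.6 16.2 0.1; 0 3 0.6 16.2 0.1; 0 3.5 0.6 16.2 0.1; 0 3.5 0.6 16.2 0.1")

```text
time_s: 30.7
eef_pos: [651.2, 77.6, 61.8]
ee_rot: [0.706, 0.019, 0.708, -0.019]
force: [-0.2, 0.7, -4.9]
grip_width: 0.468
```

```bash
python3 -c "
from h import *
look('s27')
plan((651.8,78.4,46.8,B))"
```

```text
crop 302 143
pos [651.8  77.5  62.7] psi -3.12 tilt [-0.001  0.    -1.   ] w 0.465 t 30.75 F [-0.1  0.1 -6. ]
(651.8, 78.4, 46.8, -2.9) -> [ 1.59  0.09 -0.  ] yaw -0.04
```

View pics/s27.png

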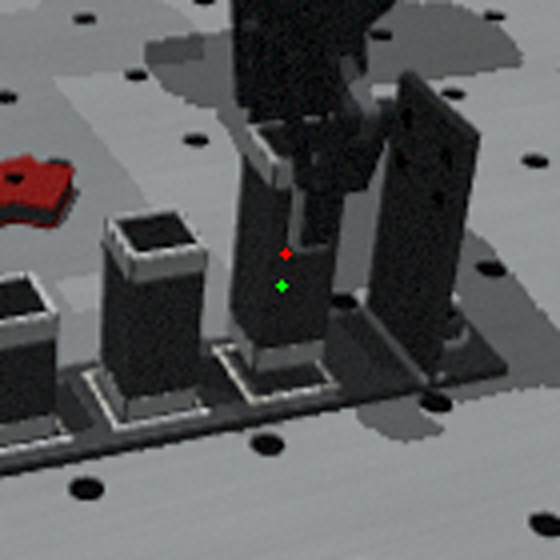

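Emit:
send_rows(rows="0 0.6 0.1 0 0; 0 1.1 0.1 0 0; 0 1.3 0.1 0 0; 0 1.5 0.1 0 0; 0 1.5 0.1 0 0; 0 1.5 0.1 0 0")

```text
time_s: 31.35
eef_pos: [652.2, 78.3, 47.9]
ee_rot: [0.707, 0.019, 0.707, -0.019]
force: [-0.9, -0.4, -6.6]
grip_width: 0.46
```

Emit:
send_rows(rows="0 0.05 0 0 0; 0 0.1 0 0 0; 0 0.12 0 0 0; 0 0.12 0 0 0")

```text
time_s: 31.75
eef_pos: [652.1, 78.3, 46.6]
ee_rot: [0.707, 0.019, 0.707, -0.019]
force: [-0.4, 0.1, -6.0]
grip_width: 0.458
```

Emit:
send_rows(rows="0 0.05 0 0 0; 0 0.1 0 0 0; 0 0.1 0 0 0")

```text
time_s: 32.05
eef_pos: [652.2, 78.3, 46.4]
ee_rot: [0.707, 0.019, 0.707, -0.019]
force: [-3.3, 0.7, 1.5]
grip_width: 0.46
```

Contact. Releasing and rising straight up.

Emit:
send_rows(rows="0.7 0 0 0 0; 0.8 0 0 0 0; 1 0 0 0 0; 1 0 0 0 0; 1 -1 0 0 0; 1 -4 0 0 0; 1 -8 0 0 0; 1 -12 0 0 0; 1 -14 0 -4 0; 1 -14 0 -9 0; 1 -14 0 -14 0; 1 -14 0 -20 0")

```text
time_s: 33.25
eef_pos: [460.4, 88.8, 186.3]
ee_rot: [0.707, 0.019, 0.706, -0.019]
force: [1.5, 0.1, 1.4]
grip_width: 1.002
```

Emit:
send_rows(rows="1 0 -5 -3 0; 1 0 -10 -4 0; 1 0 -15 -4 0; 1 0 -20 -4 0; 1 0 -25 -4 0; 1 0 -30 -4 0; 1 0 -30 -4 0; 1 0 -30 -4 0; 1 0 -30 -4 0")

```text
time_s: 34.15
eef_pos: [406.1, -207.7, 185.9]
ee_rot: [0.707, 0.019, 0.707, -0.019]
force: [-0.3, 0.5, 0.0]
grip_width: 0.997
```

```bash
python3 - <<'E'
from h import *
np.set_printoptions(precision=2,suppress=True)
plan()
T=np.radians(np.arange(-15,16,5))
for n in ['top','scene']:
    p=capture(n);save(p,'end_'+n)
    v=np.array([647.42,-35.11,-.05]) if n=='top' else np.array([644.92,-32.82,-.0515])
    d=np.array([-np.sin(v[2]),np.cos(v[2])])
    for t,h,k in(('b',133,1.5),('d',108,.5),('a',83,-.5),('c',58,-1.5)):
        m=v[:2]+d*k*75; x,f=fitpost(p,m,h,T,12); print(n,t,'off',x[:2]-m,'ang deg',np.degrees(x[2]-v[2]),f)
    print([np.round(q['location']) for q in nets.spot_point(p,'magnet')][:1])
E
```

```text
pos [ 406.1 -207.7  185.9] psi -3.11 tilt [ 0.  0. -1.] w 0.997 t 34.15 F [-0.3  0.5  0. ]
top b off [ 0.32 -0.27] ang deg -1.7591397938529278 89.76820705143156
top d off [0.   1.52] ang deg 1.450439625539703 79.97343694010631
top a off [-0.   -0.64] ang deg -0.12056704439418872 76.39124018640115
top c off [-0.23  0.06] ang deg -0.7127590645306479 75.8793953650415
[array([430.,   6.,  -2.])]
scene b off [-0.13 -0.44] ang deg -3.633574046976979 81.82787061276277
scene d off [-0.27  1.32] ang deg -0.7509211889284918 90.89411787332405
scene a off [-0.31 -0.36] ang deg 0.35623468477898895 103.29267087290408
scene c off [-0.13  0.28] ang deg -1.0649399152088348 106.07783195630677
[array([435.,   6.,   2.])]
```

View pics/end_scene.png

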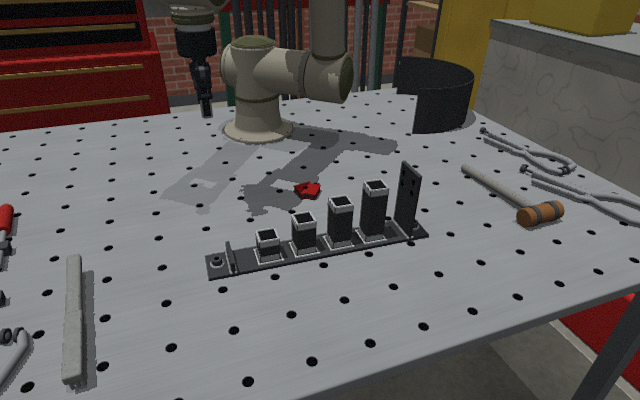

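View pics/end_top.png

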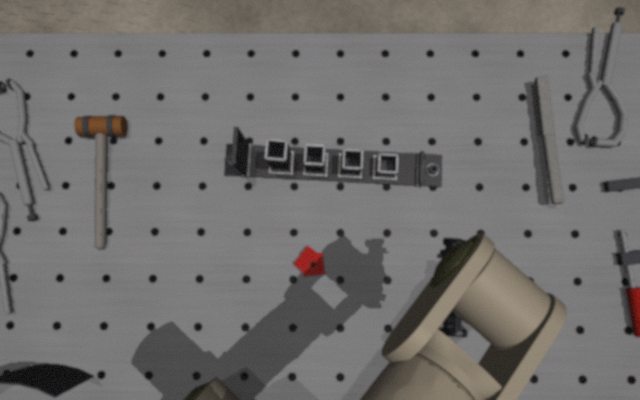

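All four posts stand on their squares, at pixels (267,245), (303,230), (340,220) and (374,208) in the scene view. They step down correctly from the tall plate, and the magnet hasn't moved. Handing in.

```bash
python3 -c "
from h import *
print(workorder.finish_job())"
```

```text
the job is handed in; nothing more can be done
None
```

The four posts stand upright on the base bar, one per soapstone square. From the tall end plate to the toe plate they run 125, 100, 75, 50 mm. I handed the job in at about 34 s; the hand-in gave no verdict.

- **Placing:** each post was lowered until the force reading showed contact with the bar, then released. The gripper was open and well clear of everything at the end.
- **Position:** in both cameras, the post centres are within about 1.5 mm of the square centres (limit 12 mm).
- **Squareness:** the sides are square to the bar within about 4° (limit 8.6°). The worst reading was post_b in the scene camera at 3.6°; the top camera gave 1.8° for it.
- **Upright and foot height:** I judged these from the pictures and from the height at contact, not by a separate measurement.
- **Magnet:** the detector gave the same place as at the start, to within 2 mm.

**Disagreements:**
- The fingertips showed about 25–40 mm higher in the pictures than the reported tool height. I set grasp depths by eye and placing heights relative to each pick-up, so it did not affect the result.
- The two cameras differ by about 2–3 mm in absolute position, so I averaged them.

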